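# Sort bottles, vials and beaker into their trays

## Task

Put the five loose vessels on the bench away by kind: stand each one upright in the tray that already holds a sample of its kind (dropper bottle, screw-cap vial or beaker; the colours of caps and bulbs mean nothing). Set each down on the tray floor rather than dropping it, leave it standing there free, and leave the petri dish and the timer where they are.

Things in the scene. Friction and masses are not known exactly. Their poses are not given: they have to be found in the camera images.
- dropper_1: amber 30 ml dropper bottle with a black rubber bulb, standing loose, 62 g: round body 36 mm across up to 58 mm high, then a 24 mm collar from 58 to 84 mm and a 14 mm bulb to 101 mm. Grip the body, not the bulb. Origin: centre of its underside, z up along its axis.
- dropper_2: amber 30 ml dropper bottle with a red rubber bulb, standing loose, 62 g: round body 36 mm across up to 58 mm high, then a 24 mm collar from 58 to 84 mm and a 14 mm bulb to 101 mm. Grip the body, not the bulb. Origin: centre of its underside, z up along its axis.
- vial_1: clear screw-cap sample vial with a red cap, standing loose, 22 g: round body 27 mm across up to 47 mm high, 24 mm cap to 58 mm. Origin: centre of its underside, z up along its axis.
- vial_2: clear screw-cap sample vial with a black cap, standing loose, 22 g: round body 27 mm across up to 47 mm high, 24 mm cap to 58 mm. Origin: centre of its underside, z up along its axis.
- beaker: small clear glass beaker, open at the top, standing loose and empty, 45 g: 49 mm across the body, 52 mm at the rim, 67 mm high. Origin: centre of its underside, z up along its axis.
- tray_droppers: grey steel tray fixed to the bench, holding one sample dropper bottle (cream bulb, 36 mm across, 101 mm high), also fixed. Three like trays: 172 mm long (x) by 84 mm wide (y), walls 4 mm thick, 20 mm high with a rolled rim to 23 mm, floor 4 mm thick. Origin: centre of its underside, z up. The sample's axis is at x = -52 mm, y = 0; from there to the +x wall the floor is empty.
- tray_vials: grey steel tray fixed to the bench, holding one sample screw-cap vial (green cap, 27 mm across, 58 mm high), also fixed. Three like trays: 172 mm long (x) by 84 mm wide (y), walls 4 mm thick, 20 mm high with a rolled rim to 23 mm, floor 4 mm thick. Origin: centre of its underside, z up. The sample's axis is at x = -52 mm, y = 0; from there to the +x wall the floor is empty.
- tray_beakers: grey steel tray fixed to the bench, holding one sample beaker (52 mm across, 67 mm high), also fixed. Three like trays: 172 mm long (x) by 84 mm wide (y), walls 4 mm thick, 20 mm high with a rolled rim to 23 mm, floor 4 mm thick. Origin: centre of its underside, z up. The sample's axis is at x = -52 mm, y = 0; from there to the +x wall the floor is empty.
- petri_dish: bystander: lidded petri dish, 64 mm across and 14 mm high, loose on the bench. Origin: centre of its underside. To be left alone.
- timer: bystander: white bench timer, 62 x 62 x 21 mm, loose on the bench. Origin: centre of its underside. To be left alone.
Not all that is in view belongs to the job. Leave any green look-alike of the dropper_2 alone. What is shaped like the vial_2 but green is not meant.

How it is judged:
At the end, for the whole second after the job is handed in: Every bottle, vial and beaker stands in the tray with the sample of its kind: axis within 78 mm of the tray centre lengthwise and 34 mm sideways, underside less than 9 mm above the tray's underside, upright within 0.12 rad, at rest (under 20 mm/s and 0.3 rad/s) (x of dropper_1 in the frame of tray_droppers between -0.078 and 0.078 m and y of dropper_1 in the frame of tray_droppers between -0.034 and 0.034 m and z of dropper_1 in the frame of tray_droppers between 0 and 0.009 m and angle between each of dropper_1, dropper_2, vial_1, vial_2, beaker's own z axis and vertical below 0.12 rad and linear speed of each of dropper_1, dropper_2, vial_1, vial_2, beaker below 0.02 m/s and angular speed of each of dropper_1, dropper_2, vial_1, vial_2, beaker below 0.3 rad/s and x of dropper_2 in the frame of tray_droppers between -0.078 and 0.078 m and y of dropper_2 in the frame of tray_droppers between -0.034 and 0.034 m and z of dropper_2 in the frame of tray_droppers between 0 and 0.009 m and x of vial_1 in the frame of tray_vials between -0.078 and 0.078 m and y of vial_1 in the frame of tray_vials between -0.034 and 0.034 m and z of vial_1 in the frame of tray_vials between 0 and 0.009 m and x of vial_2 in the frame of tray_vials between -0.078 and 0.078 m and y of vial_2 in the frame of tray_vials between -0.034 and 0.034 m and z of vial_2 in the frame of tray_vials between 0 and 0.009 m and x of beaker in the frame of tray_beakers between -0.078 and 0.078 m and y of beaker in the frame of tray_beakers between -0.034 and 0.034 m and z of beaker in the frame of tray_beakers between 0 and 0.009 m); the robot touches nothing.
It fails at once if a bottle, vial or beaker is dropped: untouched by the fingers with its underside more than 40 mm above the bench ((height (world z) of dropper_1 above 0.04 m and contact force between the fingers and dropper_1 below 0.02 N) or (height (world z) of dropper_2 above 0.04 m and contact force between the fingers and dropper_2 below 0.02 N) or (height (world z) of vial_1 above 0.04 m and contact force between the fingers and vial_1 below 0.02 N) or (height (world z) of vial_2 above 0.04 m and contact force between the fingers and vial_2 below 0.02 N) or (height (world z) of beaker above 0.04 m and contact force between the fingers and beaker below 0.02 N)).
It fails at once if the petri_dish is pushed more than 25 mm from its place (distance of petri_dish from where it was at the start of the episode above 0.025 m).
It fails at once if the timer is pushed more than 25 mm from its place (distance of timer from where it was at the start of the episode above 0.025 m).
It also fails if it takes over 131 s, if anything falls off the work surface, if the arm or the gripper's body presses on something with over 40 N, if the wrist force passes 120 N, or if a joint passes its speed limit or range.

## Robot

A 6-joint arm with a two-finger parallel gripper is mounted at the origin on the work surface; the furniture and walls round the work are solid. World frame = base frame: x ahead of the robot, y to its left, z up, the work surface at z = 0. Lengths are in m, angles in rad, forces in N, time in s.
With the tool pointing down it reaches from about 0.15 to 0.775 m from the base axis. Payload 6.1 kg.
Tool frame: the origin (TCP) lies on the front face of the gripper's body, between the roots of the fingers; the fingertips stand 73 mm ahead of it and the grasp point (between the pads) lies pinch_z ahead of it (pinch_z is the distance from the TCP to the grasp point, in m); z points along the fingers, y is the line along which they close (so a half turn about z gives the same grasp; the last joint's range is limited). The gripper opens to 85 mm and grips with 20 to 120 N. Pads are 22 mm wide; open, the fingers measure 114 mm over their backs; the gripper's body (76 mm by 85 mm) begins 54 mm behind the grasp point. The pads swing forward as they close: fully open they stand 13 mm farther back than shut.
Start: joints at [1.224, 0.126, -0.04, 1.405, 0, 1.571], TCP at [0.178, 0.494, 0.304] pointing down, gripper open.
Joint ranges: [-2.72, 2.72], [-0.95, 1.95], [-1.27, 1.35], [-1.78, 2.02], [-1.46, 1.47], [-3.14, 3.14]. Speed limits (rad/s): [2.39, 2.39, 3.01, 3.14, 3.14, 3.14].

## Interface

Orientations are given as a unit quaternion [x, y, z, w].
In Python, from plant import * gives the robot as it stands.
- The arm moves only by the tool apply_moves, never from a script. Its argument "targets" is a list of rows, each an object with "travel": the shift along the world's x, y, z in mm, a list of three; "yaw": the turn about the world's z in degrees; "jaw": the opening, from -1 (shut) to 1 (fully open). A call has 1 to 10 rows; each row is the pose to reach, as a shift and turn from the pose commanded when the call began; what a row does not reach only later rows make up. A row lasts 1/10 s, in which the tool goes at most 50 mm and 8.59 degrees, less where a joint would pass 70% of its speed; a pose out of reach is approached as far as the arm can. A call with a gripper value outside its range is refused whole. The fingers move at their own pace and stop on an object; "squeeze" is the grip in N (left out, the last holds). Time passes only in rows, so rows that repeat a pose let the fingers close. It gives the time, the measured TCP pose, the force, the opening and the grip force at its end, in the units of the state.
- sense(): the state, without advancing time (a new reading comes with each control period).
- camera(name): name is "scene" or "side" or "wrist"; returns a dict with "img" (400x640x3 uint8, red, green, blue), "mtx" (3x3 intrinsics, pixels), "distortion" ([k1, k2, p1, p2, k3] as OpenCV has them; the pictures are not rectified), "R" (3x3) and "t" (3): a world point X has camera coordinates R X + t. Camera axes: x right, y down, z forward; pixel columns grow to the right and rows downward; lengths in m; the calibration is good to about 2 mm. A picture is of the moment at which its call begins. There is no depth.
- sign_off(): hands the job in; it is judged then, once.
Trained networks look in the newest picture that a camera, given by its name, has taken for a name from the list of things; names that differ only in an ending like _2 or _b are one class to them, and where a whole thing is asked for, a point or a joint stands for the part that bears it (a point fixed in the world has none). Each returns a list of dicts, best first, with "p" (0 to 1); they miss things now and then, are a little off and sometimes report something else, mostly with a low value. They report only what shows in the picture. A call takes as long as a camera call. They do not tell look-alikes from the thing itself.
- outline_of(camera, name): "mask" (400x640 bool, what is visible of it) and "rect" ([centre column, centre row, width, height] in pixels, round what is visible of it).
- tip_of(camera, name): "position" ([column, row] in pixels: a listed point, or the origin of a listed thing).
The state is a dict: "t": time; "joint_positions": joint angles; "joint_velocities": joint speeds; "effort": joint torques, N m; "tcp_pos": TCP position; "ee_rot": TCP orientation; "force": force on the tool from outside, world axes, zero at the start; "wrist_torque": the same for the moment, N m; "gripper_width": finger opening in m; "grasp_force": force on a finger pad.
Only numpy, scipy, OpenCV 4.12 (cv2) and the standard library are available. Lean on these libraries where they do the work, as an engineer would, in place of code of your own. Each camera call takes 0.05 s, during which the arm holds its last target. There are 200 camera calls.

## Working session

There is one attempt and no reset: what is moved stays moved. The work goes in short steps, Python scripts to look and compute and a tool call to move; the robot and the scene stay as the last step left them, time stands still between calls to the robot, and variables do not carry over. Pictures are saved under pics/ and viewed, at most 16 in all, crops included, and the job is handed in when it is done.

Besides the shell and the picture viewer there is one more tool, called after "Emit:" by a JSON object that holds its "method" and its "body". apply_moves: Moves the arm, as the interface text tells. Its arguments: {"type":"object","properties":{"targets":{"type":"array","items":{"type":"object","properties":{"travel":{"type":"array","items":{"type":"number"}},"yaw":{"type":"number"},"jaw":{"type":"number"}}}},"squeeze":{"type":"number"}},"required":["targets"]}

```bash
mkdir -p pics; ls; cat > h.py <<'E'
from plant import *
import numpy as np, cv2
def ray(c,px,z):
    K,D,R,t=[np.array(c[k],float) for k in("mtx","distortion","R","t")]
    u=cv2.undistortPoints(np.array([[px]],float),K,D)[0,0]
    d=R.T@np.array([u[0],u[1],1]); o=-R.T@t
    return o+d*(z-o[2])/d[2]
def proj(c,X):
    K,D,R,t=[np.array(c[k],float) for k in("mtx","distortion","R","t")]
    return cv2.projectPoints(np.array([X],float),cv2.Rodrigues(R)[0],t,K,D)[0][0,0]
def save(c,n): cv2.imwrite("pics/"+n,c["img"][:,:,::-1])
E
python3 - <<'E'
from h import *
s=sense(); print(s["tcp_pos"],s["ee_rot"],s["gripper_width"]); 
try: print(pinch_z)
except Exception as e: print(e)
for n in("scene","side"):
    c=camera(n); save(c,n+"0.png"); print(n,-np.array(c["R"]).T@c["t"])
    for o in("dropper_1","vial_1","beaker","tray_droppers","tray_vials","tray_beakers","petri_dish","timer"):
        for r in tip_of(n,o): print(o,round(r["p"],2),np.round(r["position"]),np.round(ray(c,r["position"],0),3)[:2])
E
```

```text
pics
[0.1783228  0.49347239 0.30314871] [ 1.72511887e-01  9.85007123e-01 -7.73893353e-04 -1.36206600e-04] 0.08534681022481361
0.0539
scene [-0.3424749  -0.40504256  0.90711773]
dropper_1 0.84 [322. 218.] [ 0.43  -0.036]
dropper_1 0.78 [460. 261.] [ 0.457 -0.412]
dropper_1 0.67 [412. 248.] [ 0.443 -0.29 ]
vial_1 0.73 [350. 232.] [ 0.419 -0.126]
vial_1 0.58 [428. 276.] [ 0.375 -0.353]
vial_1 0.49 [377. 249.] [ 0.397 -0.21 ]
vial_1 0.45 [392. 266.] [ 0.364 -0.263]
beaker 0.86 [426. 276.] [ 0.374 -0.348]
beaker 0.21 [327. 188.] [0.545 0.006]
tray_droppers 0.97 [237. 186.] [0.427 0.24 ]
tray_vials 0.6 [200. 171.] [0.432 0.38 ]
tray_beakers 0.9 [282. 198.] [0.443 0.1  ]
petri_dish 0.9 [355. 204.] [ 0.52  -0.094]
timer 0.8 [330. 184.] [0.563 0.006]
side [-0.19453426 -0.77434917  0.55467529]
dropper_1 0.79 [430. 269.] [ 0.461 -0.413]
dropper_1 0.71 [324. 210.] [ 0.439 -0.033]
dropper_1 0.62 [387. 252.] [ 0.431 -0.299]
vial_1 0.81 [357. 257.] [ 0.354 -0.266]
vial_1 0.57 [344. 226.] [ 0.429 -0.135]
vial_1 0.5 [353. 242.] [ 0.392 -0.209]
beaker 0.92 [385. 273.] [ 0.363 -0.353]
tray_droppers 0.65 [271. 177.] [0.441 0.276]
tray_vials 0.81 [254. 169.] [0.434 0.383]
tray_beakers 0.57 [295. 196.] [0.424 0.099]
petri_dish 0.5 [360. 212.] [ 0.523 -0.107]
timer 0.81 [344. 199.] [ 0.541 -0.012]
```

View pics/scene0.png

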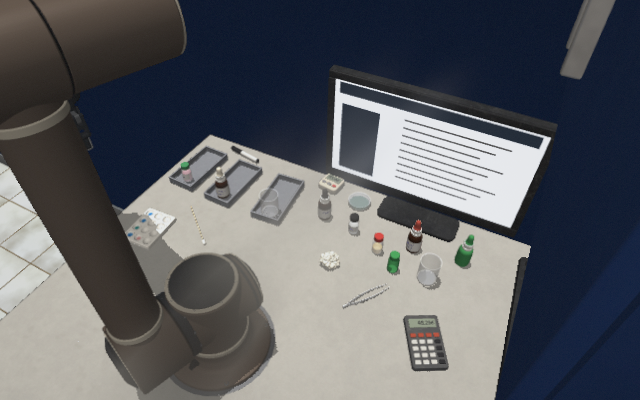

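```bash
python3 - <<'E'
import cv2
a=cv2.imread("pics/scene0.png")[180:300,300:500]; b=cv2.imread("pics/side0.png")[180:300,280:480]
cv2.imwrite("pics/crop0.png",cv2.resize(cv2.hconcat([a,b]),(800,240),interpolation=cv2.INTER_CUBIC))
import numpy as np
cv2.imwrite("pics/crop0.png",cv2.resize(np.vstack([a,b]),None,fx=2.5,fy=2.5,interpolation=cv2.INTER_CUBIC))
E
```

```text
(no output)
```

View pics/crop0.png

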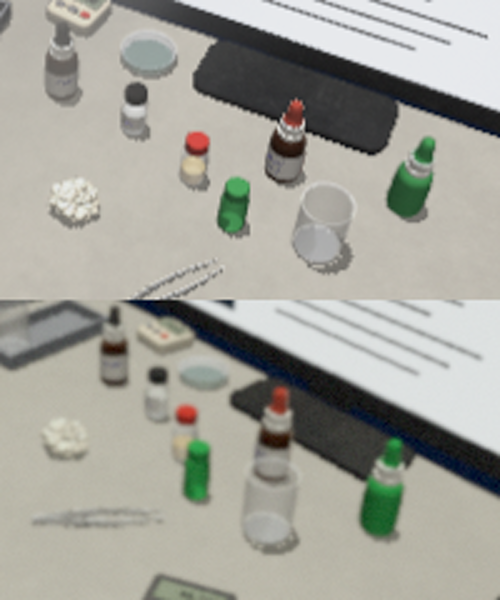

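The scene picture shows these candidates:
- **Droppers:** black bulb (322,215), red bulb (413,240), and a green look-alike (463,252).
- **Vials:** black cap (353,225), red cap (378,243), and a green look-alike (394,262).
- **Beakers:** the loose one is at (429,270). The sample beaker is in its tray at (269,200).

I choose all the non-green loose ones. In the crop, the colours and shapes match that choice. First move: over the trays, to look with the wrist camera.

Emit:
{"method": "apply_moves", "body": {"targets": [{"travel": [180, -240, 60], "yaw": 20, "jaw": 1}, {"travel": [180, -240, 60], "yaw": 20, "jaw": 1}, {"travel": [180, -240, 60], "yaw": 20, "jaw": 1}, {"travel": [180, -240, 60], "yaw": 20, "jaw": 1}, {"travel": [180, -240, 60], "yaw": 20, "jaw": 1}, {"travel": [180, -240, 60], "yaw": 20, "jaw": 1}, {"travel": [180, -240, 60], "yaw": 20, "jaw": 1}, {"travel": [180, -240, 60], "yaw": 20, "jaw": 1}]}}

```text
t: 1.7
tcp_pos: [0.3595, 0.2525, 0.3644]
ee_rot: [0.001, 1.0, 0.0, 0.0]
force: [-1.1, 1.0, 0.2]
gripper_width: 0.0855
grasp_force: 0.0
```

```bash
cat > look.py <<'E'
from h import *
import sys
s=sense(); print(s["t"],np.round(s["tcp_pos"],4),np.round(s["ee_rot"],3),np.round(s["joint_positions"],2))
c=camera("wrist"); save(c,sys.argv[1]); print(np.round(-np.array(c["R"]).T@c["t"],3))
for o in sys.argv[2:]:
    z=0.004 if 0 else 0
    for r in tip_of("wrist",o): print(o,round(r["p"],2),np.round(r["position"]),np.round(ray(c,r["position"],z),3)[:2])
    if o.startswith("tray"):
        for r in outline_of("wrist",o)[:2]:
            cs,_=cv2.findContours(r["mask"].astype(np.uint8),cv2.RETR_EXTERNAL,cv2.CHAIN_APPROX_SIMPLE)
            k=max(cs,key=cv2.contourArea)[:,0]
            w=np.array([ray(c,p,0.023)[:2]*1000 for p in k],np.float32)
            print(o,"rect",round(r["p"],2),cv2.minAreaRect(w))
E
python3 look.py w1.png tray_droppers tray_vials tray_beakers dropper_1 vial_1 beaker
```

```text
1.7 [0.3595 0.2525 0.3644] [0.001 1.    0.    0.   ] [ 0.61 -0.03 -0.07  1.53  0.    0.61]
[0.292 0.252 0.435]
tray_droppers 0.91 [324. 209.] [0.424 0.258]
tray_droppers rect 0.82 ((426.2078857421875, 251.31219482421875), (85.67770385742188, 174.41111755371094), 88.5469970703125)
tray_vials 0.93 [416. 214.] [0.432 0.385]
tray_vials rect 0.78 ((432.348876953125, 380.37353515625), (88.04908752441406, 174.79031372070312), 88.12447357177734)
tray_beakers 0.91 [209. 216.] [0.434 0.097]
tray_beakers 0.23 [ 49. 211.] [ 0.427 -0.131]
tray_beakers rect 0.95 ((430.860595703125, 103.31076049804688), (174.44766235351562, 97.38446807861328), 4.534737586975098)
dropper_1 0.61 [113. 218.] [ 0.437 -0.039]
vial_1 0.75 [ 50. 210.] [ 0.426 -0.129]
beaker 0.63 [208. 214.] [0.431 0.096]
```

View pics/w1.png

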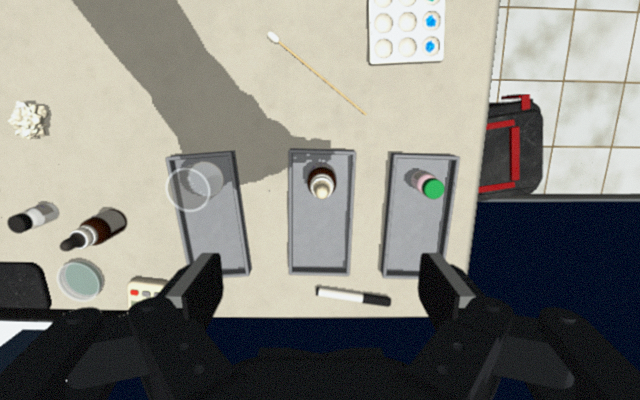

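The wrist picture shows the beaker tray (208,214), dropper tray (322,210) and vial tray (420,214), with the long sides roughly along world x. Each sample is at the near end. Next I compute the tray corners and move over the vessels.

Emit:
{"method": "apply_moves", "body": {"targets": [{"travel": [-30, -460, 0], "yaw": 0, "jaw": 1}, {"travel": [-30, -460, 0], "yaw": 0, "jaw": 1}, {"travel": [-30, -460, 0], "yaw": 0, "jaw": 1}, {"travel": [-30, -460, 0], "yaw": 0, "jaw": 1}, {"travel": [-30, -460, 0], "yaw": 0, "jaw": 1}, {"travel": [-30, -460, 0], "yaw": 0, "jaw": 1}, {"travel": [-30, -460, 0], "yaw": 0, "jaw": 1}, {"travel": [-30, -460, 0], "yaw": 0, "jaw": 1}, {"travel": [-30, -460, 0], "yaw": 0, "jaw": 1}, {"travel": [-30, -460, 0], "yaw": 0, "jaw": 1}]}}

```text
t: 3.2
tcp_pos: [0.3278, -0.2101, 0.3635]
ee_rot: [0.002, 1.0, -0.0, -0.0]
force: [0.6, -0.0, 0.6]
gripper_width: 0.0855
grasp_force: 0.0
```

Emit:
{"method": "apply_moves", "body": {"targets": [{"travel": [0, 0, 0], "yaw": 0, "jaw": 1}, {"travel": [0, 0, 0], "yaw": 0, "jaw": 1}]}}

```text
t: 3.4
tcp_pos: [0.3285, -0.2056, 0.3638]
ee_rot: [-0.001, 1.0, 0.0, -0.0]
force: [0.2, 0.8, -0.3]
gripper_width: 0.0854
grasp_force: 0.0
```

```bash
python3 look.py w2.png dropper_1 vial_1 beaker petri_dish timer
```

```text
3.4 [ 0.3285 -0.2056  0.3638] [-0.001  1.     0.    -0.   ] [-0.56 -0.12 -0.16  1.54  0.   -0.56]
[ 0.262 -0.207  0.434]
dropper_1 0.9 [436. 242.] [ 0.441 -0.041]
dropper_1 0.68 [177. 256.] [ 0.464 -0.412]
dropper_1 0.58 [259. 241.] [ 0.44  -0.293]
vial_1 0.98 [377. 231.] [ 0.425 -0.127]
vial_1 0.79 [313. 212.] [ 0.397 -0.216]
vial_1 0.6 [279. 185.] [ 0.359 -0.261]
petri_dish 0.69 [392. 298.] [ 0.53  -0.099]
```

View pics/w2.png

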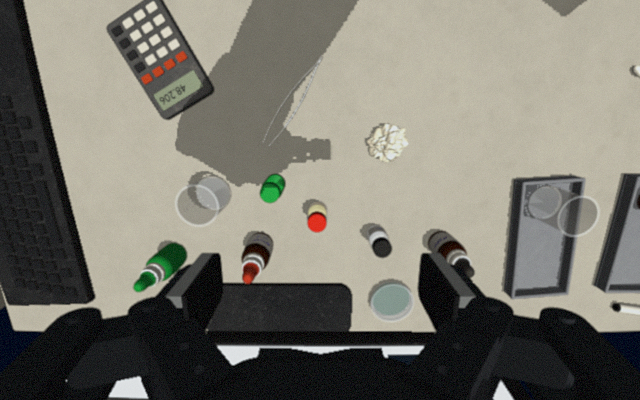

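The picture shows red vial (316,215), green vial (272,187), black vial (379,240), red dropper (256,257), black dropper (450,253) and beaker rim (198,206). Now I check the bases and tops.

```bash
python3 - <<'E'
from h import *
c=camera("wrist")
for n,p,z in [("beaker rim",(198,206),.067),("beaker base",(211,192),.0),("vial1 cap",(317,222),.058),("vial2 cap",(381,247),.058),("d2 bulb",(248,278),.101),("d1 bulb",(467,270),.101),("tb",(512,178),.023),("tb",(584,177),.023),("tb",(570,297),.023),("tb",(506,299),.023)]: print(n,np.round(ray(c,p,z)*1000))
E
```

```text
beaker rim [ 370. -348.   67.]
beaker base [ 370. -354.    0.]
vial1 cap [ 392. -210.   58.]
vial2 cap [ 424. -131.   58.]
d2 bulb [ 444. -287.  101.]
d1 bulb [433. -41. 101.]
tb [344.  40.  23.]
tb [341. 136.  23.]
tb [518. 156.  23.]
tb [520.  61.  23.]
```

Emit:
{"method": "apply_moves", "body": {"targets": [{"travel": [66, -6, -100], "yaw": 0, "jaw": 0.4}, {"travel": [66, -6, -100], "yaw": 0, "jaw": 0.4}, {"travel": [66, -6, -150], "yaw": 0, "jaw": 0.4}, {"travel": [66, -6, -150], "yaw": 0, "jaw": 0.4}, {"travel": [66, -6, -190], "yaw": 0, "jaw": 0.4}, {"travel": [66, -6, -220], "yaw": 0, "jaw": 0.4}, {"travel": [66, -6, -245], "yaw": 0, "jaw": 0.4}, {"travel": [66, -6, -255], "yaw": 0, "jaw": 0.4}, {"travel": [66, -6, -262], "yaw": 0, "jaw": 0.4}, {"travel": [66, -6, -262], "yaw": 0, "jaw": 0.4}]}}

```text
t: 4.75
tcp_pos: [0.3946, -0.2122, 0.102]
ee_rot: [-0.001, 1.0, 0.0, -0.0]
force: [-0.2, -0.1, -0.2]
gripper_width: 0.0596
grasp_force: 0.0
```

Emit:
{"method": "apply_moves", "body": {"targets": [{"travel": [0, 0, 0], "yaw": 0, "jaw": -1}, {"travel": [0, 0, 0], "yaw": 0, "jaw": -1}, {"travel": [0, 0, 0], "yaw": 0, "jaw": -1}, {"travel": [0, 0, 0], "yaw": 0, "jaw": -1}, {"travel": [0, 0, 0], "yaw": 0, "jaw": -1}, {"travel": [0, 0, 0], "yaw": 0, "jaw": -1}, {"travel": [0, 0, 0], "yaw": 0, "jaw": -1}, {"travel": [0, 0, 0], "yaw": 0, "jaw": -1}], "squeeze": 25}}

```text
t: 5.55
tcp_pos: [0.3951, -0.2125, 0.103]
ee_rot: [-0.001, 1.0, -0.0, 0.001]
force: [0.1, 0.4, 6.2]
gripper_width: 0.0253
grasp_force: 24.5
```

```bash
cat > crop.py <<'E'
from h import *
import sys
cam,out=sys.argv[1:3]; X=[float(v) for v in sys.argv[3:6]]; h=int(sys.argv[6]) if len(sys.argv)>6 else 40
c=camera(cam); u,v=proj(c,X).astype(int)
y0,x0=max(0,v-h),max(0,u-h); a=c["img"][y0:v+h,x0:u+h,::-1]; print("origin",x0,y0)
cv2.imwrite("pics/"+out,cv2.resize(a,None,fx=5,fy=5,interpolation=cv2.INTER_CUBIC)[:600,:800])
E
python3 crop.py side c1.png 0.395 -0.212 0.05; python3 -c "
from plant import *;print(pinch_z,sense()['force'])"
```

```text
origin 315 185
0.0539 [0.91191081 0.90057337 6.78676973]
```

View pics/c1.png

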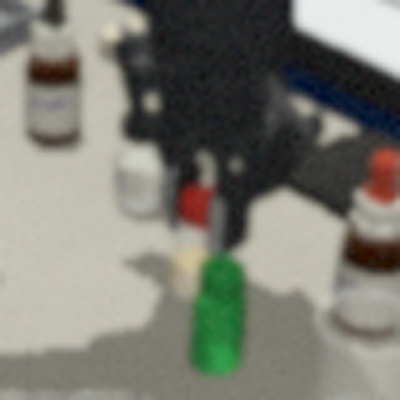

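The crop shows the pads on the red cap and the upper body, which is a bit high. I'll release, lower and grip again.

Emit:
{"method": "apply_moves", "body": {"targets": [{"travel": [0, 0, 0], "yaw": 0, "jaw": 0.2}, {"travel": [0, 0, 0], "yaw": 0, "jaw": 0.2}, {"travel": [0, 0, 0], "yaw": 0, "jaw": 0.2}, {"travel": [0, 0, -9], "yaw": 0, "jaw": 0.2}, {"travel": [0, 0, -9], "yaw": 0, "jaw": 0.2}, {"travel": [0, 0, -9], "yaw": 0, "jaw": -1}, {"travel": [0, 0, -9], "yaw": 0, "jaw": -1}, {"travel": [0, 0, -9], "yaw": 0, "jaw": -1}, {"travel": [0, 0, -9], "yaw": 0, "jaw": -1}, {"travel": [0, 0, -9], "yaw": 0, "jaw": -1}], "squeeze": 25}}

```text
t: 6.6
tcp_pos: [0.3945, -0.2123, 0.093]
ee_rot: [-0.001, 1.0, -0.0, 0.0]
force: [0.9, 0.7, 0.5]
gripper_width: 0.0259
grasp_force: 25.1
```

Emit:
{"method": "apply_moves", "body": {"targets": [{"travel": [0, 0, 0], "yaw": 0, "jaw": -1}, {"travel": [0, 0, 10], "yaw": 0, "jaw": -1}, {"travel": [0, 0, 20], "yaw": 0, "jaw": -1}, {"travel": [0, 0, 20], "yaw": 0, "jaw": -1}]}}

```text
t: 7.0
tcp_pos: [0.3954, -0.2128, 0.1149]
ee_rot: [-0.001, 1.0, -0.001, 0.001]
force: [-0.4, -0.6, -0.4]
gripper_width: 0.0254
grasp_force: 25.1
```

```bash
python3 crop.py side c2.png 0.395 -0.212 0.05
```

```text
origin 315 185
```

View pics/c2.png

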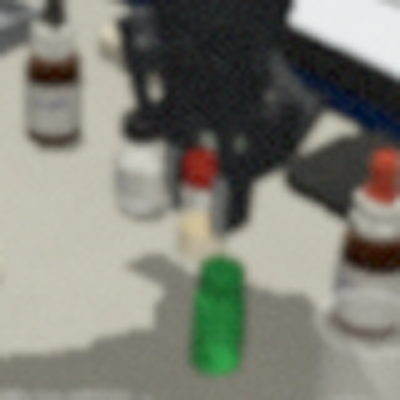

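Vial 1 is lifted and upright. Carrying it to the vial tray.

Emit:
{"method": "apply_moves", "body": {"targets": [{"travel": [0, 0, 50], "yaw": 0, "jaw": -1}, {"travel": [0, 0, 100], "yaw": 0, "jaw": -1}, {"travel": [10, 40, 125], "yaw": 0, "jaw": -1}, {"travel": [20, 85, 125], "yaw": 0, "jaw": -1}, {"travel": [30, 130, 125], "yaw": 0, "jaw": -1}, {"travel": [40, 175, 125], "yaw": 0, "jaw": -1}, {"travel": [50, 220, 125], "yaw": 0, "jaw": -1}, {"travel": [60, 265, 125], "yaw": 0, "jaw": -1}, {"travel": [70, 310, 125], "yaw": 0, "jaw": -1}, {"travel": [80, 355, 125], "yaw": 0, "jaw": -1}]}}

```text
t: 8.05
tcp_pos: [0.4744, 0.1447, 0.238]
ee_rot: [-0.001, 1.0, -0.0, 0.0]
force: [1.5, -0.3, 0.5]
gripper_width: 0.026
grasp_force: 25.1
```

Emit:
{"method": "apply_moves", "body": {"targets": [{"travel": [0, 45, 0], "yaw": 0, "jaw": -1}, {"travel": [0, 90, 0], "yaw": 0, "jaw": -1}, {"travel": [0, 135, 0], "yaw": 0, "jaw": -1}, {"travel": [0, 180, 0], "yaw": 0, "jaw": -1}, {"travel": [0, 220, 0], "yaw": 0, "jaw": -1}, {"travel": [2, 237, 0], "yaw": 0, "jaw": -1}, {"travel": [2, 237, 0], "yaw": 0, "jaw": -1}, {"travel": [2, 237, -40], "yaw": 0, "jaw": -1}, {"travel": [2, 237, -75], "yaw": 0, "jaw": -1}, {"travel": [2, 237, -75], "yaw": 0, "jaw": -1}]}}

```text
t: 9.05
tcp_pos: [0.4743, 0.377, 0.1579]
ee_rot: [-0.001, 1.0, -0.003, -0.004]
force: [0.3, -1.0, -0.2]
gripper_width: 0.0257
grasp_force: 25.1
```

```bash
python3 look.py w3.png tray_vials tray_droppers
```

```text
9.05 [0.4743 0.377  0.1579] [-0.001  1.    -0.003 -0.004] [ 0.67  0.32 -0.12  1.14 -0.    0.67]
[0.408 0.376 0.229]
tray_vials 0.77 [332. 152.] [0.434 0.383]
tray_vials rect 0.85 ((427.23480224609375, 383.0935363769531), (85.10432434082031, 158.5022735595703), 87.77853393554688)
tray_droppers rect 0.62 ((428.5581359863281, 241.92617797851562), (121.34384155273438, 169.1916961669922), 88.75871276855469)
```

View pics/w3.png

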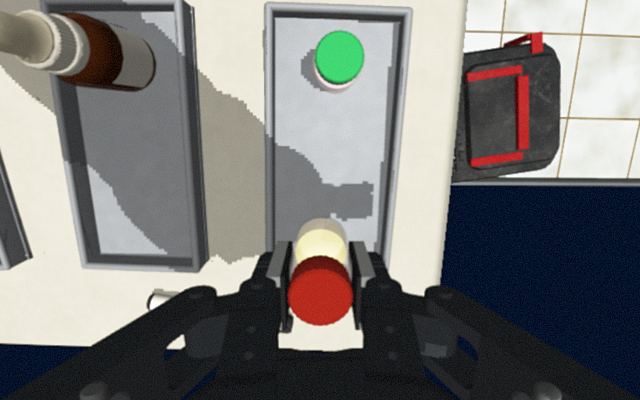

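The held vial is over the tray's empty half at about (320,260), and the sample is at (340,55). Lowering.

Emit:
{"method": "apply_moves", "body": {"targets": [{"travel": [0, 2, -25], "yaw": 0, "jaw": -1}, {"travel": [0, 2, -45], "yaw": 0, "jaw": -1}, {"travel": [0, 2, -54], "yaw": 0, "jaw": -1}, {"travel": [0, 2, -57], "yaw": 0, "jaw": -1}, {"travel": [0, 2, -59], "yaw": 0, "jaw": -1}, {"travel": [0, 2, -60], "yaw": 0, "jaw": -1}, {"travel": [0, 2, -60], "yaw": 0, "jaw": -1}]}}

```text
t: 10.0
tcp_pos: [0.4768, 0.382, 0.1038]
ee_rot: [-0.001, 1.0, 0.0, 0.001]
force: [-0.3, 0.3, -0.0]
gripper_width: 0.0256
grasp_force: 25.1
```

Emit:
{"method": "apply_moves", "body": {"targets": [{"travel": [0, 0, -2], "yaw": 0, "jaw": -1}, {"travel": [0, 0, -4], "yaw": 0, "jaw": -1}, {"travel": [0, 0, -5], "yaw": 0, "jaw": -1}, {"travel": [0, 0, -6], "yaw": 0, "jaw": -1}, {"travel": [0, 0, -6], "yaw": 0, "jaw": -1}, {"travel": [0, 0, -6], "yaw": 0, "jaw": -1}]}}

```text
t: 10.6
tcp_pos: [0.4764, 0.3817, 0.0969]
ee_rot: [-0.001, 1.0, -0.0, -0.0]
force: [-0.3, -0.3, 0.3]
gripper_width: 0.0262
grasp_force: 25.1
```

Emit:
{"method": "apply_moves", "body": {"targets": [{"travel": [0, 0, 0], "yaw": 0, "jaw": 0.0}, {"travel": [0, 0, 0], "yaw": 0, "jaw": 0.0}, {"travel": [0, 0, 0], "yaw": 0, "jaw": 0.0}, {"travel": [0, 0, 20], "yaw": 0, "jaw": 0.0}, {"travel": [0, 0, 60], "yaw": 0, "jaw": 0.4}, {"travel": [0, 0, 105], "yaw": 0, "jaw": 0.4}, {"travel": [0, -10, 145], "yaw": 0, "jaw": 0.4}, {"travel": [-10, -50, 145], "yaw": 0, "jaw": 0.4}, {"travel": [-20, -95, 145], "yaw": 0, "jaw": 0.4}, {"travel": [-30, -140, 145], "yaw": 0, "jaw": 0.4}]}}

```text
t: 11.6
tcp_pos: [0.446, 0.2407, 0.2422]
ee_rot: [-0.002, 1.0, 0.0, 0.0]
force: [0.4, -0.3, -0.1]
gripper_width: 0.0602
grasp_force: 0.0
```

```bash
cat > chk.py <<'E'
from h import *
import sys
s=sense(); print(s["t"],np.round(s["tcp_pos"],4))
for n in ("scene","side"):
    c=camera(n)
    for o in sys.argv[1:]:
        for r in tip_of(n,o): print(n,o,round(r["p"],2),np.round(r["position"]),np.round(ray(c,r["position"],0.002),3)[:2])
E
python3 chk.py vial_1; python3 crop.py side c3.png 0.44 0.38 0.02
```

```text
11.6 [0.446  0.2407 0.2422]
scene vial_1 0.65 [349. 232.] [ 0.417 -0.123]
scene vial_1 0.59 [391. 266.] [ 0.36  -0.262]
scene vial_1 0.42 [208. 161.] [0.481 0.385]
side vial_1 0.68 [357. 257.] [ 0.35  -0.268]
side vial_1 0.61 [342. 225.] [ 0.423 -0.132]
side vial_1 0.42 [263. 164.] [0.484 0.403]
origin 215 123
```

View pics/c3.png

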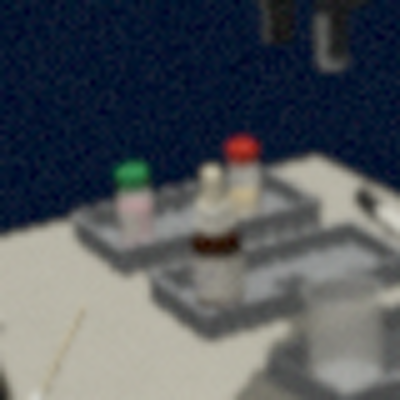

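Vial 1 stands in its tray (red cap at crop (240,150)). Next is vial 2.

Emit:
{"method": "apply_moves", "body": {"targets": [{"travel": [-3, -45, 0], "yaw": 0, "jaw": 0.4}, {"travel": [-6, -92, 0], "yaw": 0, "jaw": 0.4}, {"travel": [-9, -140, 0], "yaw": 0, "jaw": 0.4}, {"travel": [-12, -188, 0], "yaw": 0, "jaw": 0.4}, {"travel": [-15, -236, 0], "yaw": 0, "jaw": 0.4}, {"travel": [-18, -284, 0], "yaw": 0, "jaw": 0.4}, {"travel": [-21, -330, 0], "yaw": 0, "jaw": 0.4}, {"travel": [-21, -370, 0], "yaw": 0, "jaw": 0.4}, {"travel": [-21, -370, 0], "yaw": 0, "jaw": 0.4}, {"travel": [-21, -370, -40], "yaw": 0, "jaw": 0.4}]}}

```text
t: 12.85
tcp_pos: [0.4291, -0.1297, 0.2055]
ee_rot: [-0.0, 1.0, -0.001, 0.004]
force: [2.3, 0.5, -0.2]
gripper_width: 0.0599
grasp_force: 0.0
```

Emit:
{"method": "apply_moves", "body": {"targets": [{"travel": [0, 0, -40], "yaw": 0, "jaw": 0.4}, {"travel": [0, 0, -75], "yaw": 0, "jaw": 0.4}, {"travel": [0, 0, -100], "yaw": 0, "jaw": 0.4}, {"travel": [0, 0, -109], "yaw": 0, "jaw": 0.4}, {"travel": [0, 0, -109], "yaw": 0, "jaw": 0.4}, {"travel": [0, 0, -109], "yaw": 0, "jaw": -1}, {"travel": [0, 0, -109], "yaw": 0, "jaw": -1}, {"travel": [0, 0, -109], "yaw": 0, "jaw": -1}, {"travel": [0, 0, -109], "yaw": 0, "jaw": -1}, {"travel": [0, 0, -109], "yaw": 0, "jaw": -1}]}}

```text
t: 13.85
tcp_pos: [0.4266, -0.1284, 0.0945]
ee_rot: [-0.001, 1.0, -0.0, 0.002]
force: [-0.4, 1.6, 7.1]
gripper_width: 0.026
grasp_force: 25.2
```

Emit:
{"method": "apply_moves", "body": {"targets": [{"travel": [0, 0, 0], "yaw": 0, "jaw": -1}, {"travel": [0, 0, 10], "yaw": 0, "jaw": -1}, {"travel": [0, 0, 20], "yaw": 0, "jaw": -1}, {"travel": [0, 0, 20], "yaw": 0, "jaw": -1}]}}

```text
t: 14.25
tcp_pos: [0.4263, -0.1286, 0.1148]
ee_rot: [-0.001, 1.0, -0.0, 0.001]
force: [0.5, 0.1, 0.7]
gripper_width: 0.0257
grasp_force: 24.7
```

```bash
python3 crop.py side c4.png 0.425 -0.13 0.05
```

```text
origin 302 170
```

View pics/c4.png

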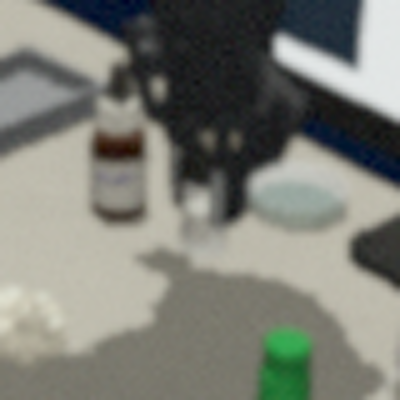

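Vial 2 (black cap) is held, lifted off the bench at crop (205,225). Carrying it over.

Emit:
{"method": "apply_moves", "body": {"targets": [{"travel": [0, 0, 50], "yaw": 0, "jaw": -1}, {"travel": [0, 0, 100], "yaw": 0, "jaw": -1}, {"travel": [0, 40, 125], "yaw": 0, "jaw": -1}, {"travel": [0, 85, 125], "yaw": 0, "jaw": -1}, {"travel": [0, 130, 125], "yaw": 0, "jaw": -1}, {"travel": [4, 178, 125], "yaw": 0, "jaw": -1}, {"travel": [5, 226, 125], "yaw": 0, "jaw": -1}, {"travel": [6, 274, 125], "yaw": 0, "jaw": -1}, {"travel": [8, 322, 125], "yaw": 0, "jaw": -1}, {"travel": [8, 370, 125], "yaw": 0, "jaw": -1}]}}

```text
t: 15.3
tcp_pos: [0.4331, 0.2437, 0.2377]
ee_rot: [-0.001, 1.0, -0.0, 0.0]
force: [1.2, -0.0, -0.0]
gripper_width: 0.0258
grasp_force: 24.9
```

Emit:
{"method": "apply_moves", "body": {"targets": [{"travel": [0, 48, 0], "yaw": 0, "jaw": -1}, {"travel": [1, 95, 0], "yaw": 0, "jaw": -1}, {"travel": [1, 130, 0], "yaw": 0, "jaw": -1}, {"travel": [1, 139, 0], "yaw": 0, "jaw": -1}, {"travel": [1, 139, -20], "yaw": 0, "jaw": -1}, {"travel": [1, 139, -60], "yaw": 0, "jaw": -1}, {"travel": [1, 139, -100], "yaw": 0, "jaw": -1}, {"travel": [1, 139, -125], "yaw": 0, "jaw": -1}, {"travel": [1, 139, -135], "yaw": 0, "jaw": -1}, {"travel": [1, 139, -137], "yaw": 0, "jaw": -1}]}}

```text
t: 16.3
tcp_pos: [0.434, 0.3798, 0.0998]
ee_rot: [-0.001, 1.0, -0.001, -0.001]
force: [-1.4, 0.0, -0.1]
gripper_width: 0.0258
grasp_force: 24.9
```

Emit:
{"method": "apply_moves", "body": {"targets": [{"travel": [0, 0, -2], "yaw": 0, "jaw": -1}, {"travel": [0, 0, -4], "yaw": 0, "jaw": -1}, {"travel": [0, 0, -4], "yaw": 0, "jaw": -1}, {"travel": [0, 0, -4], "yaw": 0, "jaw": -1}]}}

```text
t: 16.7
tcp_pos: [0.4353, 0.3813, 0.0985]
ee_rot: [-0.001, 1.0, 0.001, 0.001]
force: [0.1, -0.8, 6.0]
gripper_width: 0.026
grasp_force: 25.4
```

Emit:
{"method": "apply_moves", "body": {"targets": [{"travel": [0, 0, 0], "yaw": 0, "jaw": 0.0}, {"travel": [0, 0, 0], "yaw": 0, "jaw": 0.0}, {"travel": [0, 0, 0], "yaw": 0, "jaw": 0.0}, {"travel": [0, 0, 20], "yaw": 0, "jaw": 0.0}, {"travel": [0, 0, 60], "yaw": 0, "jaw": 0.4}, {"travel": [0, 0, 105], "yaw": 0, "jaw": 0.7}, {"travel": [0, -10, 145], "yaw": 0, "jaw": 0.7}, {"travel": [0, -50, 145], "yaw": 0, "jaw": 0.7}, {"travel": [0, -95, 145], "yaw": 0, "jaw": 0.7}, {"travel": [0, -140, 145], "yaw": 0, "jaw": 0.7}]}}

```text
t: 17.7
tcp_pos: [0.4342, 0.2396, 0.242]
ee_rot: [-0.002, 1.0, 0.0, 0.0]
force: [1.8, -0.9, 0.4]
gripper_width: 0.0726
grasp_force: 0.0
```

Emit:
{"method": "apply_moves", "body": {"targets": [{"travel": [0, -48, 0], "yaw": 0, "jaw": 0.7}, {"travel": [0, -96, 0], "yaw": 0, "jaw": 0.7}, {"travel": [0, -144, 0], "yaw": 0, "jaw": 0.7}, {"travel": [0, -192, 0], "yaw": 0, "jaw": 0.7}, {"travel": [0, -240, 0], "yaw": 0, "jaw": 0.7}, {"travel": [0, -270, 0], "yaw": 0, "jaw": 0.7}, {"travel": [0, -280, 0], "yaw": 0, "jaw": 0.7}, {"travel": [0, -280, -40], "yaw": 0, "jaw": 0.7}]}}

```text
t: 18.5
tcp_pos: [0.4371, -0.0406, 0.2056]
ee_rot: [0.0, 1.0, -0.0, 0.004]
force: [2.0, -0.2, -1.1]
gripper_width: 0.0727
grasp_force: 0.0
```

```bash
python3 chk.py vial_1; python3 look.py w4.png dropper_1; python3 - <<'E'
import cv2
cv2.imwrite("pics/w4c.png",cv2.imread("pics/w4.png"))
E
```

```text
18.5 [ 0.4371 -0.0406  0.2056]
scene vial_1 0.71 [392. 267.] [ 0.359 -0.264]
scene vial_1 0.47 [199. 170.] [0.433 0.382]
scene vial_1 0.45 [210. 158.] [0.491 0.387]
side vial_1 0.66 [355. 257.] [ 0.348 -0.264]
side vial_1 0.57 [257. 169.] [0.437 0.365]
side vial_1 0.44 [261. 164.] [0.474 0.401]
18.7 [ 0.4339 -0.0386  0.2018] [-0.002  1.     0.    -0.001] [-0.09 -0.02 -0.42  1.17  0.   -0.09]
[ 0.367 -0.04   0.272]
dropper_1 0.87 [ 34. 200.] [ 0.442 -0.291]
dropper_1 0.8 [319. 198.] [ 0.439 -0.04 ]
dropper_1 0.58 [481. 191.] [0.432 0.098]
```

View pics/w4.png

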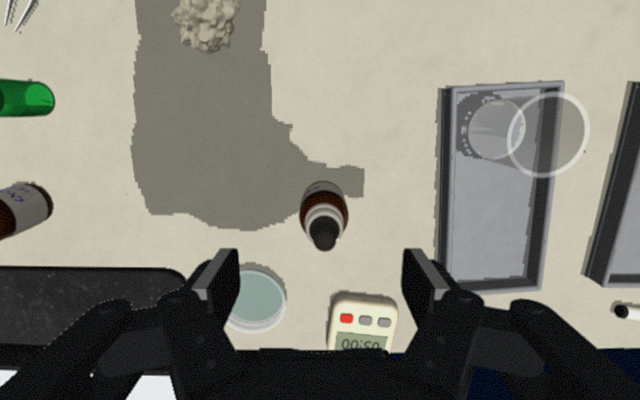

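The view shows the black dropper at (323,215), centred between the fingers. The petri dish (250,297) and timer (362,320) are clear. Grip.

Emit:
{"method": "apply_moves", "body": {"targets": [{"travel": [3, -1, -35], "yaw": 0, "jaw": 0.7}, {"travel": [3, -1, -70], "yaw": 0, "jaw": 0.7}, {"travel": [3, -1, -90], "yaw": 0, "jaw": 0.7}, {"travel": [3, -1, -96], "yaw": 0, "jaw": 0.7}, {"travel": [3, -1, -96], "yaw": 0, "jaw": 0.7}, {"travel": [3, -1, -96], "yaw": 0, "jaw": -1}, {"travel": [3, -1, -96], "yaw": 0, "jaw": -1}, {"travel": [3, -1, -96], "yaw": 0, "jaw": -1}, {"travel": [3, -1, -96], "yaw": 0, "jaw": -1}, {"travel": [3, -1, -96], "yaw": 0, "jaw": -1}], "squeeze": 30}}

```text
t: 19.8
tcp_pos: [0.4386, -0.0402, 0.1074]
ee_rot: [-0.001, 1.0, 0.0, 0.002]
force: [-0.2, 1.7, 7.0]
gripper_width: 0.0341
grasp_force: 29.4
```

Emit:
{"method": "apply_moves", "body": {"targets": [{"travel": [0, 0, 0], "yaw": 0, "jaw": -1}, {"travel": [0, 0, 10], "yaw": 0, "jaw": -1}, {"travel": [0, 0, 20], "yaw": 0, "jaw": -1}, {"travel": [0, 0, 20], "yaw": 0, "jaw": -1}]}}

```text
t: 20.2
tcp_pos: [0.4383, -0.0404, 0.1277]
ee_rot: [-0.001, 1.0, -0.0, 0.001]
force: [-1.4, 0.2, -1.2]
gripper_width: 0.0339
grasp_force: 30.0
```

Emit:
{"method": "apply_moves", "body": {"targets": [{"travel": [0, 0, 50], "yaw": 0, "jaw": -1}, {"travel": [0, 0, 100], "yaw": 0, "jaw": -1}, {"travel": [5, 40, 110], "yaw": 0, "jaw": -1}, {"travel": [12, 85, 110], "yaw": 0, "jaw": -1}, {"travel": [18, 130, 110], "yaw": 0, "jaw": -1}, {"travel": [24, 178, 110], "yaw": 0, "jaw": -1}, {"travel": [30, 226, 110], "yaw": 0, "jaw": -1}, {"travel": [38, 270, 110], "yaw": 0, "jaw": -1}, {"travel": [38, 290, 110], "yaw": 0, "jaw": -1}, {"travel": [38, 290, 110], "yaw": 0, "jaw": -1}]}}

```text
t: 21.2
tcp_pos: [0.4753, 0.2523, 0.2352]
ee_rot: [-0.003, 1.0, -0.0, -0.0]
force: [0.6, -1.6, -0.4]
gripper_width: 0.0336
grasp_force: 30.2
```

```bash
python3 look.py w5.png tray_droppers; python3 - <<'E'
from h import *
c=camera("wrist")
s=sense()["tcp_pos"]; print(s, proj(c,[.476,.250,.004]))
E
```

```text
21.2 [0.4753 0.2523 0.2352] [-0.003  1.    -0.    -0.   ] [ 0.49  0.16 -0.15  1.26  0.    0.48]
[0.408 0.251 0.305]
tray_droppers 0.8 [319. 130.] [0.426 0.25 ]
tray_droppers rect 0.79 ((427.581298828125, 251.46560668945312), (86.30726623535156, 171.95339965820312), 88.80765533447266)
[0.47527345 0.24875467 0.23582632] [322.16792878 185.03804624]
```

View pics/w5.png

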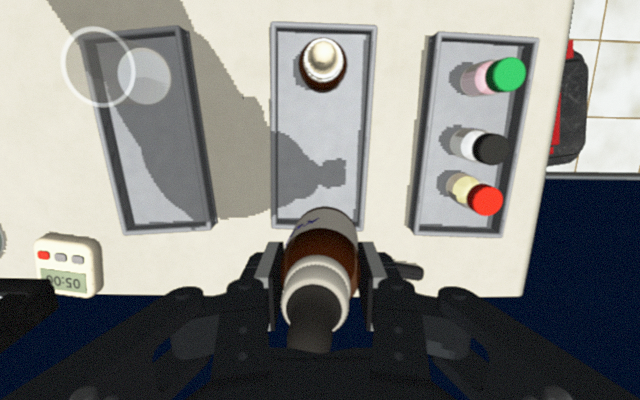

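Both vials stand upright in their tray, at (485,147) and (475,195). Dropper 1 is held upright above the empty end of its tray, so I lower it.

Emit:
{"method": "apply_moves", "body": {"targets": [{"travel": [0, 0, -40], "yaw": 0, "jaw": -1}, {"travel": [0, 0, -80], "yaw": 0, "jaw": -1}, {"travel": [0, 0, -110], "yaw": 0, "jaw": -1}, {"travel": [0, 0, -120], "yaw": 0, "jaw": -1}, {"travel": [0, 0, -123], "yaw": 0, "jaw": -1}, {"travel": [0, 0, -125], "yaw": 0, "jaw": -1}, {"travel": [0, 0, -126], "yaw": 0, "jaw": -1}, {"travel": [0, 0, -126], "yaw": 0, "jaw": -1}, {"travel": [0, 0, -126], "yaw": 0, "jaw": -1}]}}

```text
t: 22.3
tcp_pos: [0.4763, 0.2501, 0.1114]
ee_rot: [-0.001, 1.0, 0.0, 0.001]
force: [0.0, -0.2, 4.9]
gripper_width: 0.0339
grasp_force: 30.4
```

Emit:
{"method": "apply_moves", "body": {"targets": [{"travel": [0, 0, 0], "yaw": 0, "jaw": 0.4}, {"travel": [0, 0, 0], "yaw": 0, "jaw": 0.4}, {"travel": [0, 0, 0], "yaw": 0, "jaw": 0.4}, {"travel": [0, 0, 0], "yaw": 0, "jaw": 0.4}, {"travel": [0, 0, 40], "yaw": 0, "jaw": 0.4}, {"travel": [0, 0, 85], "yaw": 0, "jaw": 0.4}, {"travel": [0, 0, 130], "yaw": 0, "jaw": 0.6}, {"travel": [0, -40, 130], "yaw": 0, "jaw": 0.6}, {"travel": [0, -85, 130], "yaw": 0, "jaw": 0.6}, {"travel": [0, -130, 130], "yaw": 0, "jaw": 0.6}]}}

```text
t: 23.3
tcp_pos: [0.4753, 0.1188, 0.2402]
ee_rot: [-0.002, 1.0, 0.0, 0.0]
force: [0.3, 0.0, -0.5]
gripper_width: 0.0685
grasp_force: 0.0
```

Emit:
{"method": "apply_moves", "body": {"targets": [{"travel": [-5, -48, 0], "yaw": 0, "jaw": 0.6}, {"travel": [-10, -96, 0], "yaw": 0, "jaw": 0.6}, {"travel": [-15, -144, 0], "yaw": 0, "jaw": 0.6}, {"travel": [-20, -192, 0], "yaw": 0, "jaw": 0.6}, {"travel": [-25, -240, 0], "yaw": 0, "jaw": 0.6}, {"travel": [-30, -288, 0], "yaw": 0, "jaw": 0.6}, {"travel": [-36, -336, 0], "yaw": 0, "jaw": 0.6}, {"travel": [-36, -384, 0], "yaw": 0, "jaw": 0.6}, {"travel": [-36, -411, 0], "yaw": 0, "jaw": 0.6}, {"travel": [-36, -411, 0], "yaw": 0, "jaw": 0.6}]}}

```text
t: 24.3
tcp_pos: [0.4391, -0.2944, 0.2393]
ee_rot: [0.001, 1.0, -0.0, -0.0]
force: [-0.4, -0.3, 0.2]
gripper_width: 0.0684
grasp_force: 0.0
```

```bash
python3 look.py w6.png dropper_1 beaker vial_1; python3 chk.py dropper_1 beaker
```

```text
24.3 [ 0.4391 -0.2944  0.2393] [ 0.001  1.    -0.    -0.   ] [-0.59  0.14 -0.16  1.27 -0.   -0.59]
[ 0.372 -0.295  0.309]
dropper_1 0.69 [326. 185.] [ 0.442 -0.289]
dropper_1 0.63 [198. 204.] [ 0.461 -0.415]
beaker 0.58 [258. 107.] [ 0.369 -0.351]
vial_1 0.68 [354.  94.] [ 0.358 -0.265]
24.5 [ 0.4394 -0.2904  0.2398]
scene dropper_1 0.74 [416. 248.] [ 0.446 -0.299]
scene dropper_1 0.68 [242. 172.] [0.484 0.26 ]
scene dropper_1 0.66 [459. 260.] [ 0.46  -0.408]
scene beaker 0.75 [427. 274.] [ 0.378 -0.349]
side dropper_1 0.85 [388. 250.] [ 0.438 -0.295]
side dropper_1 0.68 [430. 270.] [ 0.454 -0.417]
side dropper_1 0.54 [280. 178.] [0.463 0.246]
side dropper_1 0.3 [255. 166.] [0.447 0.398]
side beaker 0.68 [385. 274.] [ 0.356 -0.358]
side beaker 0.68 [388. 250.] [ 0.436 -0.298]
side beaker 0.66 [269. 181.] [0.416 0.249]
side beaker 0.28 [360. 211.] [ 0.522 -0.108]
```

View pics/w6.png

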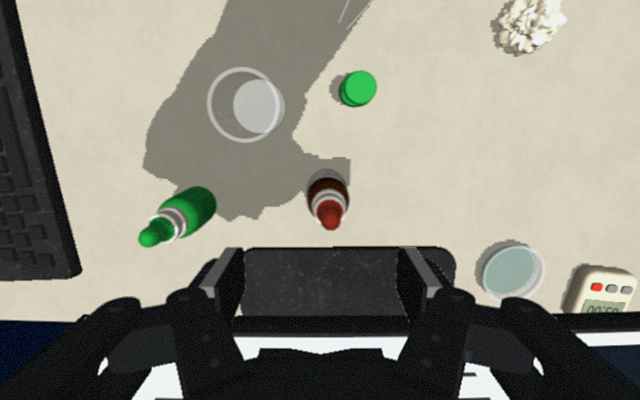

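The red dropper is at (328,200), between the fingers. The beaker is at about (258,107) and the green dropper at (178,220), both clear. Grip.

Emit:
{"method": "apply_moves", "body": {"targets": [{"travel": [0, 1, -40], "yaw": 0, "jaw": 0.6}, {"travel": [0, 1, -80], "yaw": 0, "jaw": 0.6}, {"travel": [0, 1, -115], "yaw": 0, "jaw": 0.6}, {"travel": [0, 1, -134], "yaw": 0, "jaw": 0.6}, {"travel": [0, 1, -134], "yaw": 0, "jaw": 0.6}, {"travel": [0, 1, -134], "yaw": 0, "jaw": -1}, {"travel": [0, 1, -134], "yaw": 0, "jaw": -1}, {"travel": [0, 1, -134], "yaw": 0, "jaw": -1}, {"travel": [0, 1, -134], "yaw": 0, "jaw": -1}, {"travel": [0, 1, -134], "yaw": 0, "jaw": -1}]}}

```text
t: 25.8
tcp_pos: [0.4404, -0.2909, 0.1077]
ee_rot: [-0.001, 1.0, -0.001, 0.001]
force: [-0.5, 1.3, 7.7]
gripper_width: 0.0334
grasp_force: 29.9
```

Emit:
{"method": "apply_moves", "body": {"targets": [{"travel": [0, 0, 0], "yaw": 0, "jaw": -1}, {"travel": [0, 0, 10], "yaw": 0, "jaw": -1}, {"travel": [0, 0, 20], "yaw": 0, "jaw": -1}, {"travel": [0, 0, 20], "yaw": 0, "jaw": -1}]}}

```text
t: 26.2
tcp_pos: [0.4402, -0.2908, 0.1279]
ee_rot: [-0.001, 1.0, -0.001, 0.001]
force: [-0.1, 0.5, -0.5]
gripper_width: 0.0334
grasp_force: 30.1
```

Emit:
{"method": "apply_moves", "body": {"targets": [{"travel": [0, 0, 50], "yaw": 0, "jaw": -1}, {"travel": [0, 0, 100], "yaw": 0, "jaw": -1}, {"travel": [0, 40, 120], "yaw": 0, "jaw": -1}, {"travel": [0, 88, 120], "yaw": 0, "jaw": -1}, {"travel": [-2, 136, 120], "yaw": 0, "jaw": -1}, {"travel": [-4, 184, 120], "yaw": 0, "jaw": -1}, {"travel": [-6, 232, 120], "yaw": 0, "jaw": -1}, {"travel": [-8, 280, 120], "yaw": 0, "jaw": -1}, {"travel": [-9, 328, 120], "yaw": 0, "jaw": -1}, {"travel": [-9, 376, 120], "yaw": 0, "jaw": -1}]}}

```text
t: 27.2
tcp_pos: [0.4298, 0.0875, 0.2462]
ee_rot: [-0.001, 1.0, 0.0, 0.0]
force: [1.6, -0.2, -0.7]
gripper_width: 0.0333
grasp_force: 30.3
```

Emit:
{"method": "apply_moves", "body": {"targets": [{"travel": [0, 48, 0], "yaw": 0, "jaw": -1}, {"travel": [0, 96, 0], "yaw": 0, "jaw": -1}, {"travel": [0, 140, 0], "yaw": 0, "jaw": -1}, {"travel": [0, 166, 0], "yaw": 0, "jaw": -1}, {"travel": [0, 166, 0], "yaw": 0, "jaw": -1}, {"travel": [0, 166, -40], "yaw": 0, "jaw": -1}, {"travel": [0, 166, -80], "yaw": 0, "jaw": -1}, {"travel": [0, 166, -115], "yaw": 0, "jaw": -1}, {"travel": [0, 166, -128], "yaw": 0, "jaw": -1}, {"travel": [0, 166, -132], "yaw": 0, "jaw": -1}]}}

```text
t: 28.2
tcp_pos: [0.4298, 0.2507, 0.1128]
ee_rot: [-0.001, 1.0, -0.001, -0.001]
force: [0.2, 0.3, 0.1]
gripper_width: 0.0334
grasp_force: 30.3
```

Emit:
{"method": "apply_moves", "body": {"targets": [{"travel": [0, 0, -2], "yaw": 0, "jaw": -1}, {"travel": [0, 0, -4], "yaw": 0, "jaw": -1}, {"travel": [0, 0, -4], "yaw": 0, "jaw": -1}, {"travel": [0, 0, -4], "yaw": 0, "jaw": -1}]}}

```text
t: 28.6
tcp_pos: [0.4315, 0.2522, 0.1117]
ee_rot: [-0.001, 1.0, 0.001, 0.002]
force: [-0.6, -0.3, 6.5]
gripper_width: 0.033
grasp_force: 30.9
```

Emit:
{"method": "apply_moves", "body": {"targets": [{"travel": [0, 0, 0], "yaw": 0, "jaw": 0.4}, {"travel": [0, 0, 0], "yaw": 0, "jaw": 0.4}, {"travel": [0, 0, 0], "yaw": 0, "jaw": 0.4}, {"travel": [0, 0, 0], "yaw": 0, "jaw": 0.4}, {"travel": [0, 0, 40], "yaw": 0, "jaw": 0.4}, {"travel": [0, 0, 85], "yaw": 0, "jaw": 0.6}, {"travel": [0, 0, 130], "yaw": 0, "jaw": 1}, {"travel": [0, -40, 130], "yaw": 0, "jaw": 1}, {"travel": [0, -85, 130], "yaw": 0, "jaw": 1}, {"travel": [0, -130, 130], "yaw": 0, "jaw": 1}]}}

```text
t: 29.6
tcp_pos: [0.4303, 0.1208, 0.2402]
ee_rot: [-0.002, 1.0, 0.0, 0.0]
force: [0.4, -0.4, -0.5]
gripper_width: 0.0855
grasp_force: 0.0
```

Emit:
{"method": "apply_moves", "body": {"targets": [{"travel": [-5, -48, 0], "yaw": 0, "jaw": 1}, {"travel": [-10, -96, 0], "yaw": 0, "jaw": 1}, {"travel": [-15, -144, 0], "yaw": 0, "jaw": 1}, {"travel": [-20, -192, 0], "yaw": 0, "jaw": 1}, {"travel": [-26, -240, 0], "yaw": 0, "jaw": 1}, {"travel": [-32, -287, 0], "yaw": 0, "jaw": 1}, {"travel": [-38, -334, 0], "yaw": 0, "jaw": 1}, {"travel": [-45, -381, 0], "yaw": 0, "jaw": 1}, {"travel": [-53, -428, 0], "yaw": 0, "jaw": 1}, {"travel": [-61, -472, 0], "yaw": 0, "jaw": 1}]}}

```text
t: 30.6
tcp_pos: [0.3687, -0.3524, 0.2398]
ee_rot: [-0.001, 1.0, -0.0, 0.0]
force: [0.9, 0.4, -0.9]
gripper_width: 0.0851
grasp_force: 0.0
```

Emit:
{"method": "apply_moves", "body": {"targets": [{"travel": [0, 0, 0], "yaw": 0, "jaw": 1}, {"travel": [0, 0, 0], "yaw": 0, "jaw": 1}]}}

```text
t: 30.8
tcp_pos: [0.3689, -0.351, 0.2393]
ee_rot: [0.0, 1.0, 0.001, -0.0]
force: [-0.0, 0.6, 0.0]
gripper_width: 0.0854
grasp_force: 0.0
```

```bash
python3 look.py w7.png beaker vial_1; python3 chk.py dropper_1; python3 - <<'E'
from h import *
c=camera("scene"); u,v=proj(c,[.44,.25,.03]).astype(int)
a=cv2.resize(c["img"][v-50:v+50,u-65:u+65,::-1],None,fx=3,fy=3,interpolation=cv2.INTER_CUBIC)
w=cv2.resize(camera("wrist")["img"][:,:,::-1],(400,250)); w=cv2.copyMakeBorder(w,0,50,0,0,cv2.BORDER_CONSTANT)
cv2.imwrite("pics/m7.png",np.hstack([a,w]))
E
```

```text
30.8 [ 0.3689 -0.351   0.2393] [ 0.     1.     0.001 -0.   ] [-0.76  0.1  -0.2   1.26  0.   -0.76]
[ 0.302 -0.352  0.31 ]
beaker 0.92 [322. 183.] [ 0.369 -0.35 ]
vial_1 0.86 [410. 168.] [ 0.355 -0.266]
30.95 [ 0.3696 -0.3493  0.2399]
scene dropper_1 0.78 [237. 182.] [0.439 0.25 ]
scene dropper_1 0.58 [462. 259.] [ 0.464 -0.414]
scene dropper_1 0.5 [241. 176.] [0.469 0.256]
side dropper_1 0.73 [431. 270.] [ 0.456 -0.417]
side dropper_1 0.57 [272. 183.] [0.417 0.227]
side dropper_1 0.47 [282. 178.] [0.466 0.238]
```

View pics/m7.png

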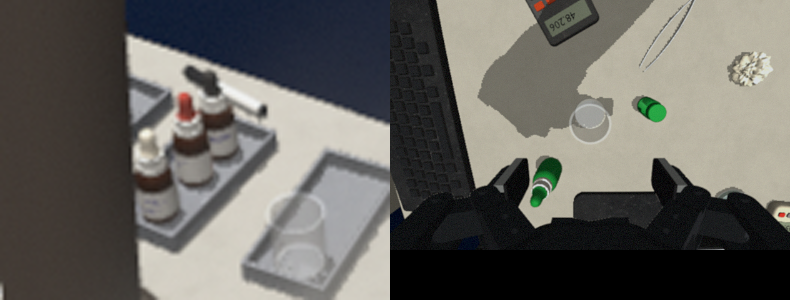

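All three droppers stand in their tray, at crop (150,180), (190,145) and (215,120). The beaker is centred under the gripper at (590,122). Grip.

Emit:
{"method": "apply_moves", "body": {"targets": [{"travel": [0, 0, -40], "yaw": 0, "jaw": 0.85}, {"travel": [0, 0, -80], "yaw": 0, "jaw": 0.85}, {"travel": [0, 0, -115], "yaw": 0, "jaw": 0.85}, {"travel": [0, 0, -139], "yaw": 0, "jaw": 0.85}, {"travel": [0, 0, -139], "yaw": 0, "jaw": 0.85}, {"travel": [0, 0, -139], "yaw": 0, "jaw": -1}, {"travel": [0, 0, -139], "yaw": 0, "jaw": -1}, {"travel": [0, 0, -139], "yaw": 0, "jaw": -1}, {"travel": [0, 0, -139], "yaw": 0, "jaw": -1}, {"travel": [0, 0, -139], "yaw": 0, "jaw": -1}], "squeeze": 25}}

```text
t: 32.25
tcp_pos: [0.3703, -0.3509, 0.1028]
ee_rot: [-0.001, 1.0, -0.001, 0.001]
force: [-0.1, 2.4, 5.9]
gripper_width: 0.0507
grasp_force: 26.2
```

Emit:
{"method": "apply_moves", "body": {"targets": [{"travel": [0, 0, 0], "yaw": 0, "jaw": -1}, {"travel": [0, 0, 10], "yaw": 0, "jaw": -1}, {"travel": [0, 0, 20], "yaw": 0, "jaw": -1}, {"travel": [0, 0, 20], "yaw": 0, "jaw": -1}]}}

```text
t: 32.65
tcp_pos: [0.3702, -0.3511, 0.123]
ee_rot: [-0.001, 1.0, -0.001, 0.001]
force: [0.1, 0.3, -0.0]
gripper_width: 0.0509
grasp_force: 26.3
```

The opening suggests the pads bear on the rim, so I check that it hangs upright.

```bash
python3 - <<'E'
from h import *
o=[]
for n in("side","scene"):
    c=camera(n); u,v=proj(c,[.37,-.351,.05]).astype(int)
    o.append(cv2.resize(c["img"][v-40:v+40,u-40:u+40,::-1],None,fx=5,fy=5,interpolation=cv2.INTER_CUBIC))
cv2.imwrite("pics/m8.png",np.hstack(o)); print(sense()["wrist_torque"])
E
```

```text
[0.00960353 0.02001108 0.03274685]
```

View pics/m8.png

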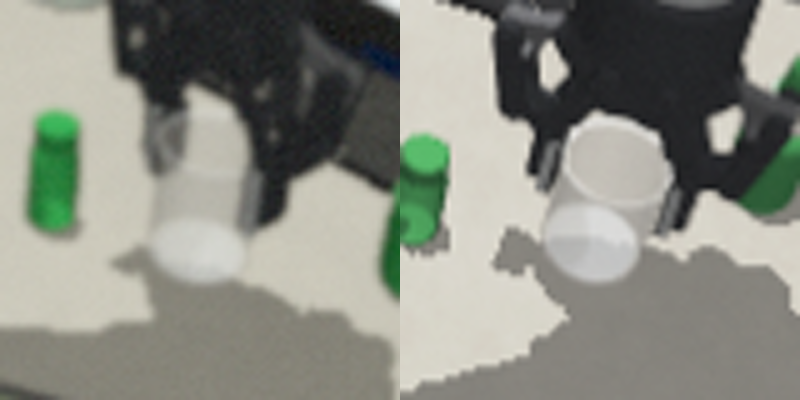

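The beaker hangs upright, clear of the bench. Carrying it to the beaker tray.

Emit:
{"method": "apply_moves", "body": {"targets": [{"travel": [0, 0, 20], "yaw": 0, "jaw": -1}, {"travel": [0, 0, 50], "yaw": 0, "jaw": -1}, {"travel": [0, 0, 80], "yaw": 0, "jaw": -1}, {"travel": [3, 20, 90], "yaw": 0, "jaw": -1}, {"travel": [10, 55, 90], "yaw": 0, "jaw": -1}, {"travel": [20, 95, 90], "yaw": 0, "jaw": -1}, {"travel": [30, 135, 90], "yaw": 0, "jaw": -1}, {"travel": [40, 175, 90], "yaw": 0, "jaw": -1}, {"travel": [48, 215, 90], "yaw": 0, "jaw": -1}, {"travel": [56, 255, 90], "yaw": 0, "jaw": -1}]}}

```text
t: 33.75
tcp_pos: [0.4253, -0.0937, 0.2106]
ee_rot: [-0.001, 1.0, 0.0, -0.0]
force: [1.3, 0.9, 0.2]
gripper_width: 0.0509
grasp_force: 26.4
```

Emit:
{"method": "apply_moves", "body": {"targets": [{"travel": [8, 40, 0], "yaw": 0, "jaw": -1}, {"travel": [16, 80, 0], "yaw": 0, "jaw": -1}, {"travel": [23, 120, 0], "yaw": 0, "jaw": -1}, {"travel": [29, 155, 0], "yaw": 0, "jaw": -1}, {"travel": [33, 180, 0], "yaw": 0, "jaw": -1}, {"travel": [33, 192, 0], "yaw": 0, "jaw": -1}, {"travel": [33, 197, 0], "yaw": 0, "jaw": -1}, {"travel": [33, 197, 0], "yaw": 0, "jaw": -1}, {"travel": [33, 197, 0], "yaw": 0, "jaw": -1}]}}

```text
t: 34.65
tcp_pos: [0.4583, 0.1008, 0.2108]
ee_rot: [-0.001, 1.0, -0.0, -0.0]
force: [-0.6, -0.2, -0.1]
gripper_width: 0.0507
grasp_force: 26.4
```

```bash
python3 look.py w9.png tray_beakers; python3 -c "
from h import *
c=camera('wrist')
import math
for yaw in (0.07,.1): 
  for l,m in((.086,.042),(.086,-.042),(-.086,.042),(-.086,-.042)):
    print(yaw,proj(c,[.431+l*math.cos(yaw)-m*math.sin(yaw),.098+l*math.sin(yaw)+m*math.cos(yaw),.023]).round())"
```

```text
34.65 [0.4583 0.1008 0.2108] [-0.001  1.    -0.    -0.   ] [ 0.22  0.04 -0.34  1.19 -0.    0.22]
[0.391 0.1   0.281]
tray_beakers 0.97 [322. 160.] [0.432 0.101]
tray_beakers rect 0.87 ((424.57574462890625, 103.48234558105469), (158.86282348632812, 85.8044204711914), 4.334738254547119)
tray_beakers rect 0.16 ((491.4129333496094, 277.7510070800781), (111.59561157226562, 38.760501861572266), 62.40430450439453)
0.07 [374. 259.]
0.07 [276. 265.]
0.07 [367.  40.]
0.07 [251.  48.]
0.1 [377. 257.]
0.1 [279. 266.]
0.1 [364.  38.]
0.1 [248.  51.]
```

View pics/w9.png

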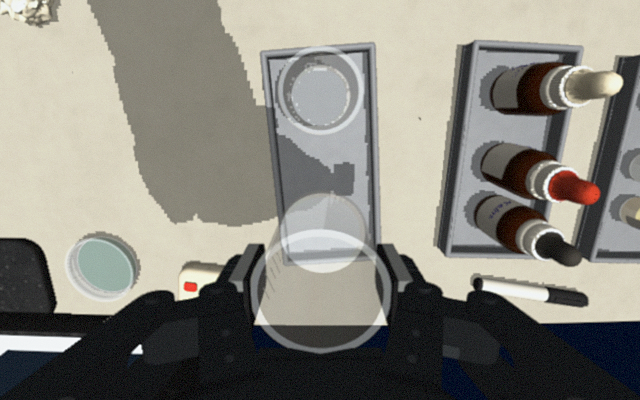

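Image corners (263,52), (374,44) and (380,262) put the tray 5 mm further in +y than assumed. I correct for that and lower; petri dish and timer are clear.

Emit:
{"method": "apply_moves", "body": {"targets": [{"travel": [0, 5, 0], "yaw": 0, "jaw": -1}, {"travel": [0, 5, -30], "yaw": 0, "jaw": -1}, {"travel": [0, 5, -60], "yaw": 0, "jaw": -1}, {"travel": [0, 5, -85], "yaw": 0, "jaw": -1}, {"travel": [0, 5, -98], "yaw": 0, "jaw": -1}, {"travel": [0, 5, -103], "yaw": 0, "jaw": -1}, {"travel": [0, 5, -105], "yaw": 0, "jaw": -1}, {"travel": [0, 5, -106], "yaw": 0, "jaw": -1}, {"travel": [0, 5, -106], "yaw": 0, "jaw": -1}, {"travel": [0, 5, -106], "yaw": 0, "jaw": -1}]}}

```text
t: 35.85
tcp_pos: [0.4591, 0.1069, 0.1069]
ee_rot: [-0.001, 1.0, 0.0, 0.001]
force: [-2.6, -0.2, 6.2]
gripper_width: 0.0508
grasp_force: 26.2
```

Emit:
{"method": "apply_moves", "body": {"targets": [{"travel": [0, 0, 0], "yaw": 0, "jaw": 0.7}, {"travel": [0, 0, 0], "yaw": 0, "jaw": 0.7}, {"travel": [0, 0, 0], "yaw": 0, "jaw": 0.7}, {"travel": [0, 0, 0], "yaw": 0, "jaw": 0.7}, {"travel": [0, 0, 40], "yaw": 0, "jaw": 0.7}, {"travel": [0, 0, 85], "yaw": 0, "jaw": 0.7}, {"travel": [0, 0, 130], "yaw": 0, "jaw": 0.7}, {"travel": [-40, 20, 160], "yaw": 0, "jaw": 0.7}, {"travel": [-80, 60, 190], "yaw": 0, "jaw": 0.7}, {"travel": [-80, 100, 220], "yaw": 0, "jaw": 0.7}]}}

```text
t: 36.85
tcp_pos: [0.3783, 0.1946, 0.3174]
ee_rot: [-0.0, 1.0, -0.0, -0.0]
force: [1.5, 0.2, -0.6]
gripper_width: 0.0727
grasp_force: 0.0
```

Emit:
{"method": "apply_moves", "body": {"targets": [{"travel": [0, 20, 20], "yaw": 0, "jaw": 0.7}, {"travel": [0, 40, 30], "yaw": 0, "jaw": 0.7}, {"travel": [0, 40, 30], "yaw": 0, "jaw": 0.7}, {"travel": [0, 40, 30], "yaw": 0, "jaw": 0.7}]}}

```text
t: 37.25
tcp_pos: [0.3809, 0.2352, 0.3458]
ee_rot: [-0.002, 1.0, -0.0, -0.0]
force: [0.0, -0.2, -0.5]
gripper_width: 0.0727
grasp_force: 0.0
```

```bash
python3 look.py w10.png dropper_1 vial_1 beaker
```

```text
37.25 [0.3809 0.2352 0.3458] [-0.002  1.    -0.    -0.   ] [ 0.55 -0.02 -0.1   1.49 -0.    0.55]
[0.314 0.234 0.416]
dropper_1 0.79 [330. 207.] [0.437 0.248]
dropper_1 0.63 [331. 238.] [0.48  0.249]
vial_1 0.75 [432. 210.] [0.44  0.382]
vial_1 0.57 [429. 239.] [0.482 0.382]
beaker 0.57 [226. 223.] [0.46  0.108]
```

View pics/w10.png

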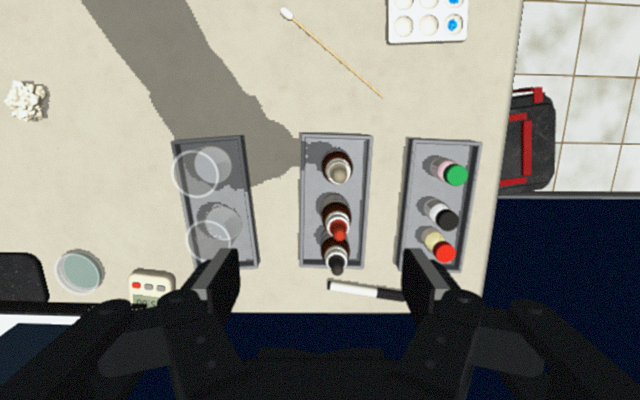

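All five stand upright inside their trays: beaker (215,230), droppers (338,220) and (336,250), vials (440,212) and (438,243). The gripper is clear and the bystanders have not moved. Handing in.

```bash
python3 -c "
from plant import *; print(sign_off())"
```

```text
the job is handed in; nothing more can be done
None
```

I put all five vessels upright in the trays of their kind and handed the job in at about 37 s of the 131 s; the last wrist picture showed them standing free and the petri dish and timer apparently where they were, and the hand-in returned no verdict.

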